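Press a spice jar into the labelling cradle

TASK

Pick up the bare amber spice jar that lies on the ribbed draining board, lay it in the V of the labelling cradle with its bottom up against the end stop, and press it firmly down, with about the weight of a kilogram and without slamming the glass, so that it bears firmly on both sloping faces, not just on one, and the label waiting in the V takes. Finish while still holding it pressed there: do not let go. Leave the two finished jars, the mixing bowl and the jug where they are.

Things in the scene. Friction and masses are not known exactly. Their poses are not given: they have to be found in the camera images.
- jar: bare (unlabelled) round amber glass jar with a wooden lid, lying in a groove of the draining board; about 0.24 kg, 112 mm long. Its glass is a cylinder 54 mm in diameter, 84 mm long. Origin: on the axis, midway along this cylinder, where it is gripped across from above. y axis: along the jar, from bottom to lid, level at the start. Shoulder and lid (47 mm across) lie from y = 42 to 70 mm
- jar_bottom (a point): centre of the jar's flat bottom, on its axis (jar y = -42 mm)
- board: white ribbed draining board, 200 mm (its x) by 240 mm (its y), fixed to the worktop. Plate 4 mm thick; rounded ribs, 7 mm high over the worktop, run along its y, 24 mm apart. Origin: centre of its underside, on the worktop. The jar lies in the middle groove along the board's y, its axis 31.5 mm above the worktop
- cradle: jar labelling cradle, fixed: grey base plate 130 mm (its x) by 150 mm (its y), 12 mm high, carrying a V groove of two polished, slippery steel faces sloping at 45 degrees. Origin: on the worktop below the groove; y along the groove, z up. The V reaches from y = -50 mm (end stop) to +42 mm (open end; the lid overhangs there). Groove bottom 41.8 mm above the worktop; all rigid
- cradle_seat (a point): where the centre of the seated jar's bottom belongs: on the face of the end stop, 80 mm above the worktop (cradle x = 0, y = -50 mm). The seated jar's axis runs from here level along the cradle's +y. The end stop is an aluminium plate 56 mm wide, 94 mm high over the worktop, 6 mm thick, with a black clamping knob low behind it
- finger_gap (a point): on the seated jar's axis, midway along its glass (cradle x = 0, y = -8 mm, z = 80 mm). Here, from y = -38 to +22 mm, both faces are cut down to 22 mm beside the centre plane (64 mm over the worktop), leaving free room for fingers beyond 24 mm from that plane, down to the base plate. Outside this gap the faces reach 37 mm beside the plane and 79 mm over the worktop
- face_near: the sloping face of the V at the cradle's -x side (nearer the robot), with half of the white label on it; frame as the cradle's
- face_far: the sloping face of the V at the cradle's +x side (the far side), with the other half of the label on it; frame as the cradle's
- done_a: finished jar, same size as the bare jar, with a white label with a blue stripe, standing upright beyond the work; origin at the centre of its bottom, 112 mm tall; leave alone
- done_b: second finished jar, the same; leave alone
- bowl: white mixing bowl with a blue rim, 210 mm across, 85 mm high, at one side; origin at the centre of its underside; leave alone
- jug: clear plastic jug with a handle, 96 mm in diameter without it, 125 mm high, at the other side; origin at the centre of its underside; leave alone
Mind the look-alikes: they are no part of the job. Leave any red or yellow look-alike of the jar alone.

How it is judged (in metres and radians):
On the way:
1. the jar is picked up clear of the draining board (height (world z) of jar above 0.06 m and contact force between jar and board below 0.05 N and contact force between jar and the fingers above 1 N and contact force between jar and cradle below 0.05 N), for 0.1 s.
At the end, for the whole second after the job is handed in: The jar lies in the cradle's V, its axis within 0.05 rad of the groove and the centre of its bottom within 5 mm of its seat at the end stop; it bears on each of the two faces with more than 3 N (its own weight gives less than 2.2 N), is still held by the fingers (more than 3 N) and is at rest (distance between jar_bottom and cradle_seat below 0.005 m and angle between the y axis of jar and the y axis of cradle, either way round below 0.05 rad and contact force between jar and face_near above 3 N and contact force between jar and face_far above 3 N and contact force between jar and the fingers above 3 N and linear speed of jar below 0.02 m/s); the arm keeps its last pose, push and grip.
It fails at once if the first finished jar is shifted by more than 30 mm or tipped over (distance of done_a from where it was at the start of the episode above 0.03 m or angle between done_a's own z axis and vertical above 0.35 rad).
It fails at once if the second finished jar is shifted by more than 30 mm or tipped over (distance of done_b from where it was at the start of the episode above 0.03 m or angle between done_b's own z axis and vertical above 0.35 rad).
It fails at once if the bowl is shifted by more than 30 mm or tipped over (distance of bowl from where it was at the start of the episode above 0.03 m or angle between bowl's own z axis and vertical above 0.35 rad).
It fails at once if the jug is shifted by more than 30 mm or tipped over (distance of jug from where it was at the start of the episode above 0.03 m or angle between jug's own z axis and vertical above 0.35 rad).
It fails at once if the glass is slammed or crushed into the cradle (more than 70 N between jar and cradle) (contact force between jar and cradle above 70 N).
It also fails if it takes over 48 s, if anything falls off the work surface, if the arm or the gripper's body presses on something with over 40 N, if the wrist force passes 120 N, or if a joint passes its speed limit or range.

ROBOT

A 6-joint arm with a two-finger parallel gripper is mounted at the origin on the work surface. World frame = base frame: x ahead of the robot, y to its left, z up, the work surface at z = 0. Lengths are in m, angles in degrees, forces in N, time in s.
With the tool pointing down it reaches from about 0.35 to 0.875 m from the base axis. Payload 4.2 kg.
Tool frame: the origin (TCP) lies at the very end of the fingers, on their centre line; the grasp point (between the pads) lies 19 mm behind it; z points along the fingers, x is the direction in which the jaws open and shut, and the axes are right-handed (so a half turn about z gives the same grasp; the last joint's range is limited). The gripper opens to 87 mm and grips with 3 to 60 N. Pads are 19 mm wide; open, the fingers measure 117 mm over their backs; the gripper's body (75 mm by 190 mm) begins 51 mm behind the grasp point.
Start: joints at [-60.298, 22.042, 0.453, 0, -68.411, -14.817], TCP at [0.161, -0.604, 0.223] pointing down, gripper open.
Joint ranges: [-179.83, 179.83], [-69.29, 118.12], [-61.27, 80.66], [-181.25, 117.63], [-171.15, -9.14], [-177.46, 177.46]. Speed limits (degrees/s): [159.86, 159.86, 180, 180, 180, 180].

INTERFACE

Orientations are given as [roll, pitch, yaw] about the fixed x, y, z axes, in that order (R = Rz(yaw) Ry(pitch) Rx(roll)).
In Python, from bench import get_obs, camera, get_calibration, hand_in, recognise, landmark_of gives the robot as it stands.
- The arm moves only by the tool send_rows, never from a script. Its argument "steps" is a list of rows, each a list of 2 entries, a list of its own where there are three numbers: the shift along the world's x, y, z in mm, then the turn, a rotation vector about the world's x, y, z in rad. In form: [[[tx, ty, tz], [wx, wy, wz]], ...]. A call has 1 to 12 rows; each row is the pose to reach, as a shift and turn from the pose measured when the call began; what a row does not reach only later rows make up. A row lasts 1/8 s, in which the tool goes at most 62.5 mm and 10.7 degrees, less where a joint would pass 70% of its speed; a pose out of reach is approached as far as the arm can. A call with a gripper value outside its range is refused whole. "hand" is the opening in per cent of the stroke, from 0 (shut) to 100 (fully open), set as the call begins (left out, the last holds). The fingers move at their own pace and stop on an object; "force" is the grip in N (left out, the last holds). Time passes only in rows, so rows that repeat a pose let the fingers close. It gives the time, the measured TCP pose, the force and the opening at its end, in the units of the state.
- get_obs(): the state, without advancing time (a new reading comes with each control period).
- camera(name): name is "side" or "top" or "wrist"; returns (picture, depth): 400x640x3 uint8, red, green, blue; 400x640 float32, m along the optical axis (not along the pixel's ray), 0 where there is no reading.
- get_calibration(name): a dict with "fx", "fy", "cx", "cy" (pixels), "pose" (4x4, takes a point from camera to world coordinates). Camera axes: x right, y up, looking along -z (the intrinsics and any distortion apply to the point x, -y, -z); pixel columns grow to the right and rows downward; lengths in m; the calibration is good to about 2 mm. A picture is of the moment at which its call begins: read the wrist's pose just before it. get_calibration takes no time and is no camera call; for the wrist camera it gives the pose at the moment of the call.
- hand_in(): hands the job in, once; it reports no verdict.
Trained networks look in the newest picture that a camera, given by its name, has taken for a name from the list of things; names that differ only in an ending like _2 or _b are one class to them, and where a whole thing is asked for, a point or a joint stands for the part that bears it (a point fixed in the world has none). Each returns a list of dicts, best first, with "confidence" (0 to 1); they miss things now and then, are a little off and sometimes report something else, mostly with a low value. They report only what shows in the picture. A call takes as long as a camera call. They do not tell look-alikes from the thing itself.
- recognise(camera, label): "uv" ([column, row] in pixels, amid what is visible of it).
- landmark_of(camera, label): "uv" ([column, row] in pixels: a listed point, or the origin of a listed thing).
The state is a dict: "time_s": time; "joints": joint angles; "joint_velocities": joint speeds; "effort": joint torques, N m; "tcp_pos": TCP position; "ee_rot": TCP orientation; "ft_force": force on the tool from outside, world axes, zero at the start; "torque": the same for the moment, N m; "grip_width": finger opening in m.
Only numpy, scipy, OpenCV 4.12 (cv2) and the standard library are available. Lean on these libraries where they do the work, as an engineer would, in place of code of your own. Each camera call takes 0.05 s, during which the arm holds its last target.

## Working session

There is one attempt and no reset: what is moved stays moved. The work goes in short steps, Python scripts to look and compute and a tool call to move; the robot and the scene stay as the last step left them, time stands still between calls to the robot, and variables do not carry over. Pictures are saved under pics/ and viewed, and the job is handed in when it is done.

Besides the shell and the picture viewer there is one more tool, called after "Call:" as a command line: name --argument value ..., lists and objects as JSON in quotes. send_rows: Moves the arm, as the interface text tells. Its arguments: {"type":"object","properties":{"steps":{"type":"array"},"hand":{"type":"number"},"force":{"type":"number"}},"required":["steps"]}

```bash
mkdir -p pics; ls
cat > h.py <<'E'
import numpy as np,cv2
from bench import *
def snap(n,f):
    p,d=camera(n); cv2.imwrite('pics/'+f+'.png',p[:,:,::-1]); np.savez('pics/'+f+'.npz',p=p,d=d,**{k:v for k,v in get_calibration(n).items()}); return p,d
def pt(c,u,v,d):
    x=(u-c['cx'])/c['fx']*d; y=-(v-c['cy'])/c['fy']*d
    return (np.array(c['pose'])@np.array([x,y,-d,1]))[:3]
E
python3 - <<'E'
from h import *
for n in ['side','top']:
    snap(n,n+'0'); c=get_calibration(n); print(n,{k:np.round(v,3).tolist() for k,v in c.items()})
    for l in ['jar','cradle','jar_bottom','cradle_seat','finger_gap']:
        print(l,[(np.round(r['uv']).tolist(),round(r['confidence'],2)) for r in landmark_of(n,l)])
o=get_obs();print(o)
E
```

```text
pics
side {'fx': 463.105, 'fy': 463.105, 'cx': 313.356, 'cy': 193.186, 'pose': [[-0.774, 0.434, -0.462, -0.232], [-0.634, -0.537, 0.557, 0.912], [-0.006, 0.723, 0.69, 1.175], [0.0, 0.0, 0.0, 1.0]]}
jar [([349.0, 172.0], 0.87), ([303.0, 139.0], 0.77), ([423.0, 161.0], 0.58), ([268.0, 226.0], 0.15)]
cradle [([267.0, 225.0], 0.59)]
jar_bottom [([355.0, 169.0], 0.76), ([305.0, 146.0], 0.64), ([413.0, 166.0], 0.59)]
cradle_seat [([278.0, 203.0], 0.58)]
finger_gap [([268.0, 210.0], 0.62), ([394.0, 141.0], 0.26)]
top {'fx': 384.474, 'fy': 384.474, 'cx': 325.3, 'cy': 202.048, 'pose': [[0.007, 0.997, -0.082, 0.422], [-1.0, 0.006, -0.011, -0.007], [-0.01, 0.082, 0.997, 1.246], [0.0, 0.0, 0.0, 1.0]]}
jar [([418.0, 294.0], 0.93), ([385.0, 202.0], 0.8), ([397.0, 122.0], 0.57), ([463.0, 266.0], 0.57)]
cradle [([273.0, 181.0], 0.95)]
jar_bottom [([392.0, 135.0], 0.96), ([396.0, 208.0], 0.93), ([442.0, 263.0], 0.8), ([419.0, 308.0], 0.64)]
cradle_seat []
finger_gap [([272.0, 182.0], 0.74)]
{'time_s': 0.6, 'joints': array([-6.02983426e+01,  2.20412490e+01,  4.52235217e-01,  1.69661855e-04,
       -6.84117253e+01, -1.48179086e+01]), 'joint_velocities': array([-0.0823034 , -0.08374515,  0.13906418,  0.04743825,  0.04901017,
        0.03579341]), 'effort': array([ 4.61824584e-04, -3.90214562e+01,  1.87532902e+01,  4.22241166e+00,
        1.53671840e-02, -2.76441824e-05]), 'tcp_pos': array([ 0.16056456, -0.60399549,  0.22255238]), 'ee_rot': array([-1.79999658e+02, -6.74120912e-04,  1.04883811e+02]), 'ft_force': array([-0.49078067,  0.27826592, -0.68264584]), 'torque': array([ 0.01100013,  0.00811049, -0.01943839]), 'grip_width': 0.0871416457246197}
```

View pics/top0.png

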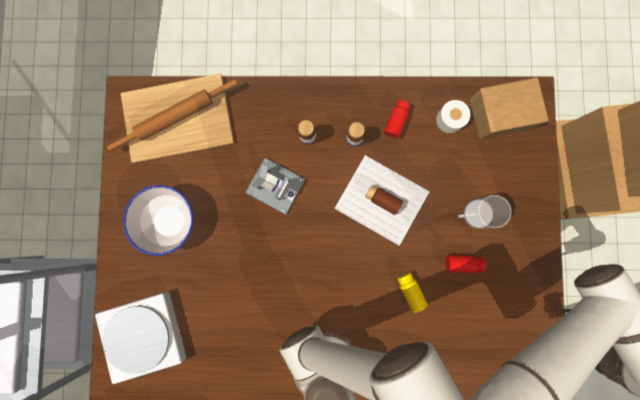

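View pics/side0.png

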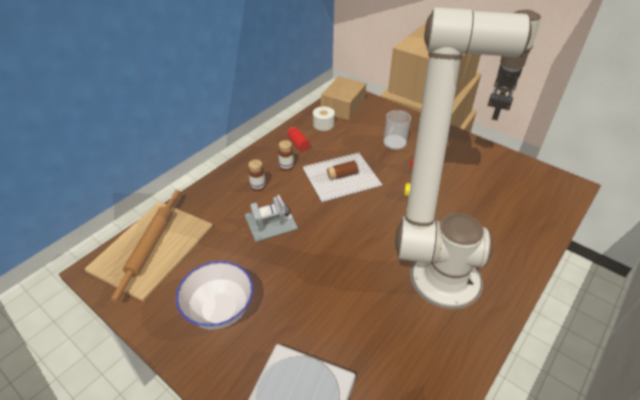

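The top view shows these candidates: the amber jar on the board at (385,200), red look-alikes at (398,118) and (466,264), a yellow one at (412,293), and finished jars at (307,131) and (356,132). I choose (385,200), with its lid to the upper left at about (371,190). The cradle is at (276,185), and I'll check both in close crops.

Run:
```python
from h import *
z=np.load('pics/top0.npz');p=z['p'];d=z['d']
a=cv2.resize(p[150:250,330:435],None,fx=3.7,fy=3.7,interpolation=cv2.INTER_CUBIC)
b=cv2.resize(p[150:250,225:330],None,fx=3.7,fy=3.7,interpolation=cv2.INTER_CUBIC)
cv2.imwrite('pics/crop1.png',np.hstack([b,a])[:,:,::-1])
c={k:z[k] for k in ['fx','fy','cx','cy','pose']}
for n,(u,v) in dict(jar=(385,200),lid=(372,191),bot=(402,209),cradle=(276,186),stop=(293,184),cr2=(264,180),bd=(350,200),t=(300,220),da=(307,126),db=(356,127)).items(): print(n,np.round(pt(c,u,v,d[v,u]),3))
```

```text
jar [ 0.528 -0.179  0.057]
lid [ 0.556 -0.139  0.054]
bot [ 0.504 -0.241  0.004]
cradle [0.572 0.163 0.038]
stop [0.583 0.112 0.01 ]
cr2 [0.591 0.201 0.04 ]
bd [ 0.532 -0.073  0.001]
t [0.466 0.088 0.001]
da [0.746 0.063 0.11 ]
db [ 0.743 -0.085  0.112]
```

View pics/crop1.png

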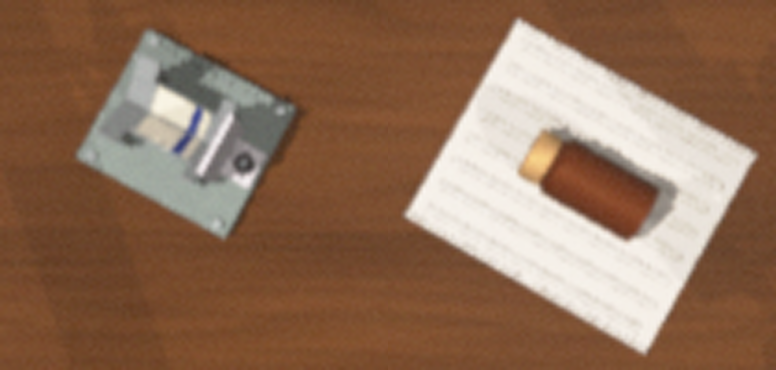

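The crop confirms the bare amber jar, lid to the upper left. The cradle's knob and end stop are at its lower right, so its +y also points upper left, almost parallel to the jar. I'll move to a wrist view above the jar.

Call:
send_rows --steps '[[[10, 15, 40], [0, 0, 0.05]], [[40, 50, 70], [0, 0, 0.12]], [[75, 95, 90], [0, 0, 0.2]], [[110, 140, 100], [0, 0, 0.28]], [[145, 185, 100], [0, 0, 0.36]], [[180, 230, 100], [0, 0, 0.44]], [[215, 275, 100], [0, 0, 0.52]], [[250, 320, 100], [0, 0, 0.6]], [[285, 365, 100], [0, 0, 0.68]], [[315, 410, 100], [0, 0, 0.74]], [[340, 440, 100], [0, 0, 0.785]], [[340, 440, 100], [0, 0, 0.785]]]' --hand 100

```text
time_s: 2.1
tcp_pos: [0.5018, -0.1621, 0.3222]
ee_rot: [180.0, -0.0, 150.1]
ft_force: [-0.6, -1.2, 0.5]
grip_width: 0.0871
```

Run:
```python
from h import *
snap('wrist','w1'); c=get_calibration('wrist'); print({k:np.round(v,3).tolist() for k,v in c.items()})
o=get_obs();print(o['time_s'],o['tcp_pos'],o['ee_rot'],o['joints'],o['ft_force'])
```

```text
{'fx': 309.39, 'fy': 309.39, 'cx': 320.654, 'cy': 207.032, 'pose': [[-0.866, -0.484, -0.125, 0.467], [0.5, -0.838, -0.217, -0.223], [0.0, -0.251, 0.968, 0.484], [0.0, 0.0, 0.0, 1.0]]}
2.15 [ 0.50098297 -0.1630831   0.32230072] [-1.79984606e+02 -3.14343819e-02  1.49970642e+02] [-3.76407545e-01  9.17139247e+00 -3.08041866e+00 -2.22429740e-03
 -7.77831227e+01 -2.96524745e+01] [-0.04048655  0.32287304 -0.07069753]
```

View pics/w1.png

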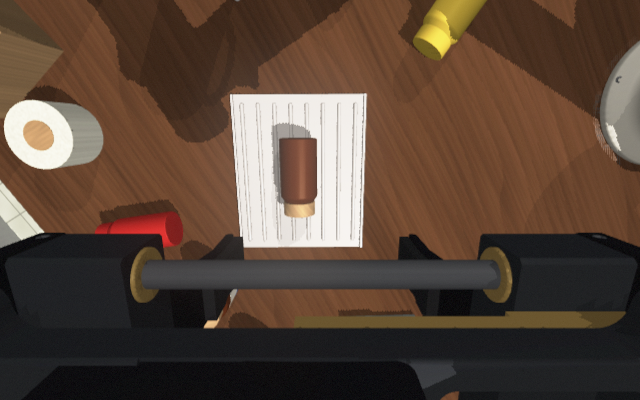

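Wrist view: the jar runs from about (298,138) at its bottom to (300,216) at its lid, aligned with the board. Next I'll fit its axis from wrist and top depth.

```bash
cat > fit.py <<'E'
from h import *
from scipy.optimize import least_squares
def cloud(f,box):
    z=np.load('pics/'+f+'.npz');p=z['p'];d=z['d'];u0,u1,v0,v1=box
    hsv=cv2.cvtColor(p,cv2.COLOR_RGB2HSV)
    V,U=np.mgrid[v0:v1,u0:u1]; D=d[v0:v1,u0:u1]; H=hsv[v0:v1,u0:u1]
    x=(U-z['cx'])/z['fx']*D;y=-(V-z['cy'])/z['fy']*D
    P=np.stack([x,y,-D,np.ones_like(D)],-1)@z['pose'].T
    return P[...,:3],H,D
def fitjar(P,H,zmin,zmax):
    m=(H[...,1]>150)&((H[...,0]<12)|(H[...,0]>172))&(P[...,2]>zmin)&(P[...,2]<zmax)
    Q=P[m]
    c0=Q.mean(0);_,_,vt=np.linalg.svd((Q-c0));
    th0=np.arctan2(vt[0,1],vt[0,0]); 
    if np.sin(th0)<0: th0+=np.pi
    def ax(t): return np.array([np.cos(t[2])*np.cos(t[4]),np.sin(t[2])*np.cos(t[4]),np.sin(t[4])])
    def res(t):
        o=np.array([t[0],t[1],t[3]]);a=ax(t);w=Q-o;w=w-np.outer(w@a,a)
        return np.linalg.norm(w,axis=1)-0.027
    r=least_squares(res,[c0[0],c0[1],th0,c0[2]-.02,0],loss='soft_l1',f_scale=.001)
    t=r.x;o=np.array([t[0],t[1],t[3]]);a=ax(t);s=(Q-o)@a
    lo,hi=np.percentile(s,[1,99]); 
    return dict(n=len(Q),th=np.degrees(t[2]),tilt=np.degrees(t[4]),lo=o+a*lo,hi=o+a*hi,len=hi-lo,rms=np.sqrt(np.mean(res(t)**2)),mid=o+a*(lo+hi)/2,bot42=o+a*(lo+.042))
E
python3 - <<'E'
from fit import *
np.set_printoptions(precision=4,suppress=True)
P,H,D=cloud('w1',(270,330,125,225)); r=fitjar(P,H,.02,.08); print(r)
P,H,D=cloud('top0',(360,412,180,222)); r=fitjar(P,H,.02,.08); print(r)
P,H,D=cloud('w1',(235,365,95,246)); m=(H[...,1]<40)&(P[...,2]<.015); print('board', np.median(P[m],0))
m8=m.astype(np.uint8); q=P[m][:,:2].astype(np.float32); print(cv2.minAreaRect(q))
E
```

```text
fit.py:13: RuntimeWarning: Mean of empty slice.
  c0=Q.mean(0);_,_,vt=np.linalg.svd((Q-c0));
  ret = um.true_divide(
Traceback (most recent call last):
  File "fit.py", line 20, in fitjar
    r=least_squares(res,[c0[0],c0[1],th0,c0[2]-.02,0],loss='soft_l1',f_scale=.001)
ValueError: Initial guess is outside of provided bounds
```

Run:
```python
from fit import *
np.set_printoptions(precision=4,suppress=True)
P,H,D=cloud('w1',(270,330,125,225))
for v in (20,45,65,85): print(H[v,28],D[v,28],P[v,28])
print((D>0).mean())
```

```text
[  9 133 136] 0.4178599 [ 0.5049 -0.2179  0.0582]
[  8 130 133] 0.42614785 [ 0.5224 -0.1889  0.0584]
[  9 132 137] 0.43309182 [ 0.5368 -0.1649  0.0585]
[ 18  96 238] 0.44495898 [ 0.5527 -0.1392  0.054 ]
0.996
```

```bash
sed -i 's/>150)/>110)/' fit.py
python3 - <<'E'
from fit import *
np.set_printoptions(precision=4,suppress=True)
P,H,D=cloud('w1',(270,330,125,225)); r=fitjar(P,H,.025,.08); print(r)
P,H,D=cloud('top0',(360,412,180,222)); r=fitjar(P,H,.025,.08); print(r)
P,H,D=cloud('w1',(200,400,80,260)); m=(H[...,1]<40)&(P[...,2]<.015)&(H[...,2]>150); print('board', np.median(P[m],0))
q=P[m][:,:2].astype(np.float32)*1000; print(cv2.minAreaRect(q))
z=np.load('pics/w1.npz'); 
z=np.load('pics/top0.npz')
E
```

```text
{'n': 1906, 'th': np.float64(60.312000704606696), 'tilt': np.float64(-0.3769626610922069), 'lo': array([ 0.5036, -0.2259,  0.0311]), 'hi': array([ 0.5473, -0.1491,  0.0305]), 'len': np.float64(0.08837893147169132), 'rms': np.float64(0.0009423754818501623), 'mid': array([ 0.5254, -0.1875,  0.0308]), 'bot42': array([ 0.5244, -0.1894,  0.0309])}
{'n': 430, 'th': np.float64(60.694074257128335), 'tilt': np.float64(-0.7727750284212275), 'lo': array([ 0.5069, -0.2232,  0.0304]), 'hi': array([ 0.5492, -0.148 ,  0.0293]), 'len': np.float64(0.08624143019142075), 'rms': np.float64(0.0022113767705491385), 'mid': array([ 0.528 , -0.1856,  0.0299]), 'bot42': array([ 0.5275, -0.1866,  0.0299])}
board [ 0.5218 -0.1885  0.0039]
((531.1143798828125, -176.45301818847656), (240.89776611328125, 201.41407775878906), 60.426246643066406)
```

The jar's axis yaw is about 60.4° and its origin about (0.525,-0.188,0.031), which agrees across the two views and with the board. Before grasping, I'll view the cradle with the wrist camera.

Call:
send_rows --steps '[[[4, 30, 0], [0, 0, 0]], [[11, 75, 0], [0, 0, 0]], [[18, 120, -5], [0, 0, 0]], [[26, 170, -10], [0, 0, 0]], [[34, 220, -15], [0, 0, 0]], [[42, 270, -20], [0, 0, 0]], [[49, 315, -25], [0, 0, 0]], [[54, 343, -25], [0, 0, 0]], [[54, 343, -25], [0, 0, 0]]]'

```text
time_s: 3.28
tcp_pos: [0.5551, 0.1803, 0.2968]
ee_rot: [-179.9, -0.1, 150.0]
ft_force: [-1.0, -0.0, 0.8]
grip_width: 0.0872
```

Run:
```python
from h import *
snap('wrist','w2'); c=get_calibration('wrist')
for l in ['cradle','cradle_seat','finger_gap','face_near','face_far']:
        print(l,[(np.round(r['uv']).tolist(),round(r['confidence'],2)) for r in landmark_of('wrist',l)])
o=get_obs();print(o['time_s'],o['tcp_pos'],o['ee_rot'])
```

```text
cradle [([306.0, 188.0], 0.86), ([113.0, 70.0], 0.19)]
cradle_seat []
finger_gap [([304.0, 190.0], 0.97)]
face_near [([307.0, 186.0], 0.73), ([307.0, 188.0], 0.64)]
face_far [([306.0, 186.0], 0.75)]
3.575 [0.55494629 0.17864574 0.29773006] [ 1.79991694e+02 -1.62971178e-02  1.49873641e+02]
```

View pics/w2.png

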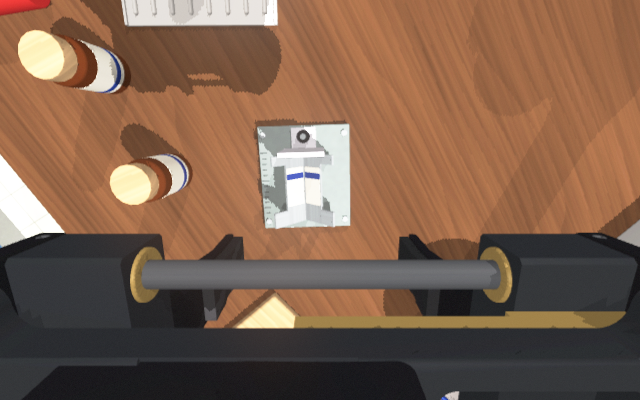

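The wrist view shows the cradle: base plate from (258,123) to (350,228), end stop top edge near (300,154), label in the V at (304,187). Now to measure plate, V planes and stop from depth.

Run:
```python
from fit import *
np.set_printoptions(precision=4,suppress=True)
P,H,D=cloud('w2',(250,360,115,235)); Z=P[...,2]
m=(Z>.007)&(Z<.017); q=P[m][:,:2].astype(np.float32)*1000
m2=cv2.morphologyEx(m.astype(np.uint8),cv2.MORPH_OPEN,np.ones((3,3)))>0
q=P[m2][:,:2].astype(np.float32)*1000
print('plate',cv2.minAreaRect(q),np.median(Z[m]))
# joint fit of V: params x0,y0(point on groove plane),th, zb ; z=zb+|s| where s lateral
from scipy.optimize import least_squares
for f,box in (('w2',(250,360,115,235)),('top0',(240,310,150,220))):
    P,H,D=cloud(f,box);Z=P[...,2]
    c=np.array([.575,.155]); th=np.radians(60.2)
    a=np.array([np.cos(th),np.sin(th)]);n=np.array([np.sin(th),-np.cos(th)])
    s=(P[...,:2]-c)@n; l=(P[...,:2]-c)@a
    m=(Z>.046)&(Z<.078)&(l>-.035)&(l<.04)&(abs(s)<.03)
    Q=P[m]
    def res(t):
        a=np.array([np.sin(t[1]),-np.cos(t[1])]); s=(Q[:,:2]-c)@a-t[0]
        return (Q[:,2]-t[2]-abs(s))*.707
    r=least_squares(res,[0,th,.042],loss='soft_l1',f_scale=.001)
    print(f,'V lateral off',r.x[0],'yaw',np.degrees(r.x[1]),'zb',r.x[2],'n',len(Q),'rms',np.sqrt(np.mean(res(r.x)**2)))
    m=(Z>.088)&(abs(s)<.035); print('stop top: l range',l[m].min(),l[m].max(),'s',s[m].min(),s[m].max(),'z',np.median(Z[m]),m.sum())
    m=(Z>.083)&(l<-.02);print('  mean l,s',np.median(l[m]),np.median(s[m]), np.percentile(l[m],[5,25,75,95]))
    m=(Z>.046)&(Z<.09)&(l<-.02)&(l>-.07)&(abs(s)<.02);print('  face l', np.percentile(l[m],[2,10,25,50,75,90]))
```

```text
plate ((576.7042846679688, 170.76808166503906), (150.33291625976562, 130.2716064453125), 61.75980758666992) 0.011644288991165097
w2 V lateral off -0.0060258949130782054 yaw 61.97419635910995 zb 0.041735975448412926 n 1573 rms 0.002488715144540615
stop top: l range -0.05784406646446224 -0.022911617400861787 s -0.03222910524697309 0.02188325928510748 z 0.09360148178952946 308
  mean l,s -0.02763065584796166 -0.010036139877529913 [-0.0578 -0.0296 -0.0254 -0.0241]
  face l [-0.03   -0.0298 -0.0296 -0.0294 -0.0292 -0.029 ]
top0 V lateral off -0.006160813431883079 yaw 62.21381021378499 zb 0.04105114100893513 n 260 rms 0.0037478883108253433
stop top: l range -0.031038692336010122 -0.023138392014389907 s -0.032519559023191445 0.021534318740980746 z 0.09304569513742722 41
  mean l,s -0.02934630263440105 -0.01823847877892476 [-0.2162 -0.2162 -0.0267 -0.025 ]
  face l [-0.0305 -0.0304 -0.03   -0.0298 -0.0293 -0.0289]
```

Run:
```python
from fit import *
np.set_printoptions(precision=4,suppress=True)
from scipy.optimize import least_squares
for f,box in (('w2',(250,360,115,235)),('top0',(240,310,150,220))):
  for T in (61.8,):
    P,H,D=cloud(f,box);Z=P[...,2]
    c=np.array([.5767,.1708]); th=np.radians(T)
    a=np.array([np.cos(th),np.sin(th)]);n=np.array([np.sin(th),-np.cos(th)])
    s=(P[...,:2]-c)@n; l=(P[...,:2]-c)@a
    m=(Z>.043)&(Z<.076)&(l>-.045)&(l<.038)&(abs(s)<.034)
    Q=P[m]
    def res(t):
        a=np.array([np.sin(t[1]),-np.cos(t[1])]); s=(Q[:,:2]-c)@a-t[0]
        return (Q[:,2]-t[2]-abs(s))*.707
    r=least_squares(res,[0,th,.042],loss='soft_l1',f_scale=.0005)
    print(f,'V lateral off',r.x[0],'yaw',np.degrees(r.x[1]),'zb',r.x[2],'n',len(Q),'rms',np.sqrt(np.mean(res(r.x)**2)),np.median(abs(res(r.x))))
    m=(Z>.0905)&(abs(s)<.035)&(abs(l)<.075); print('stop top: l',np.percentile(l[m],[0,5,25,50,75,95,100]),'s',s[m].min(),s[m].max(),m.sum())
    print(' yaw of stop', [ (round(x,3),round(np.median(l[m&(abs(s-x)<.004)]),4)) for x in (-.02,-.01,0,.01,.02) if (m&(abs(s-x)<.004)).any()])
    for zz in (.05,.06,.07,.08):
        m=(abs(Z-zz)<.004)&(l<-.02)&(l>-.07)&(abs(s)<.02);print('  face',zz, m.sum(),np.percentile(l[m],[2,25,50,75,98]) if m.sum() else '')
    m=(Z>.06)&(l>.02)&(l<.06)&(abs(s)<.037);print(' V far end',np.percentile(l[m],[50,95,99,100]))
    m=(Z>.066)&(Z<.085)&(l>0)&(l<.06);print(' V top s range',s[m].min(),s[m].max(), 'gap end l', np.percentile(l[m],[0,1,5]))
```

```text
w2 V lateral off -0.00011329820514535331 yaw 61.8414467439344 zb 0.041628979719959956 n 2215 rms 0.0028799026102324064 0.0004740290990235877
stop top: l [-0.0717 -0.0717 -0.0439 -0.042  -0.0403 -0.0387 -0.0382] s -0.0270811738949485 0.02720308364422524 301
 yaw of stop [(-0.02, np.float64(-0.0415)), (-0.01, np.float64(-0.0418)), (0, np.float64(-0.041)), (0.01, np.float64(-0.0414)), (0.02, np.float64(-0.0417))]
  face 0.05 147 [-0.0442 -0.0316 -0.0276 -0.0238 -0.0201]
  face 0.06 111 [-0.0442 -0.0326 -0.0283 -0.0246 -0.0207]
  face 0.07 15 [-0.0443 -0.0442 -0.0442 -0.0441 -0.0441]
  face 0.08 16 [-0.0443 -0.0442 -0.0442 -0.0442 -0.0441]
 V far end [0.0412 0.0525 0.0535 0.054 ]
 V top s range -0.03899520569251285 0.03892233444012013 gap end l [0.0335 0.0337 0.0341]
top0 V lateral off -0.00033985550593653113 yaw 61.887585349560005 zb 0.04073603868092082 n 381 rms 0.0035830849564891802 0.0013809043878354498
stop top: l [-0.045  -0.0447 -0.0431 -0.0415 -0.0403 -0.0391 -0.0389] s -0.027352629440426525 0.026789960827819797 31
 yaw of stop [(-0.02, np.float64(-0.0428)), (-0.01, np.float64(-0.0417)), (0, np.float64(-0.0417)), (0.01, np.float64(-0.0425)), (0.02, np.float64(-0.0427))]
  face 0.05 22 [-0.0447 -0.0292 -0.0269 -0.0228 -0.0207]
  face 0.06 16 [-0.0447 -0.0441 -0.0304 -0.0256 -0.0212]
  face 0.07 5 [-0.045  -0.0449 -0.0448 -0.0444 -0.0442]
  face 0.08 6 [-0.045  -0.0449 -0.0447 -0.0443 -0.044 ]
 V far end [0.0417 0.0523 0.0536 0.0537]
 V top s range -0.0385550263490363 0.03769994209067262 gap end l [0.012  0.0249 0.0333]
```

The measurements agree with the listed geometry to under 0.5 mm (stop front, gap end and V end all give the same offset). The cradle's yaw is 61.85°, the seat is at (0.5585,0.1369) and the finger gap at (0.5783,0.1739). I'll go to the jar now.

Call:
send_rows --steps '[[[-2, -25, 0], [0, 0, 0.009]], [[-6, -70, 0], [0, 0, 0.009]], [[-10, -120, 0], [0, 0, 0.009]], [[-14, -170, 0], [0, 0, 0.009]], [[-18, -220, 0], [0, 0, 0.009]], [[-22, -270, -20], [0, 0, 0.009]], [[-26, -320, -50], [0, 0, 0.009]], [[-29, -352, -90], [0, 0, 0.009]], [[-30, -367, -130], [0, 0, 0.009]], [[-30, -367, -165], [0, 0, 0.009]], [[-30, -367, -185], [0, 0, 0.009]], [[-30, -367, -185], [0, 0, 0.009]]]' --hand 100

```text
time_s: 5.08
tcp_pos: [0.5235, -0.1889, 0.1115]
ee_rot: [-179.9, -0.2, 150.3]
ft_force: [0.7, 0.3, -0.4]
grip_width: 0.087
```

Run:
```python
from h import *
snap('wrist','w3')
o=get_obs();print(o['time_s'],o['tcp_pos'],o['ee_rot'],o['ft_force'])
```

```text
5.125 [ 0.52470242 -0.18892953  0.11290102] [-1.79977027e+02 -3.09733526e-02  1.50359804e+02] [ 0.69577726 -0.5058702   1.04636231]
```

View pics/w3.png

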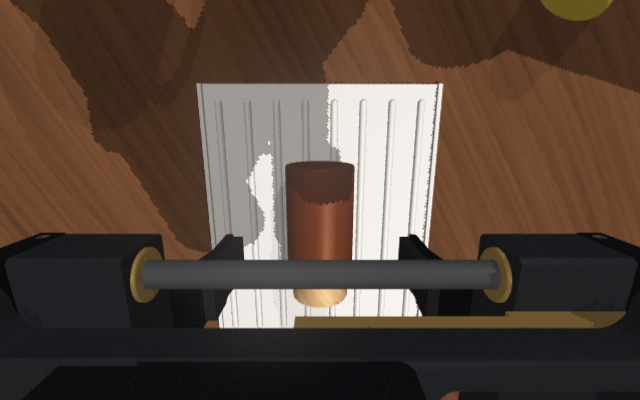

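The jar sits centred between the fingers (columns 286–354), with its bottom rim at row about 163. I'll refine the bottom position from this closer view.

Run:
```python
from fit import *
np.set_printoptions(precision=4,suppress=True)
P,H,D=cloud('w3',(280,360,155,258)); th=np.radians(60.4);a=np.array([np.cos(th),np.sin(th)]);n=np.array([np.sin(th),-np.cos(th)])
Z=P[...,2]; c=np.array([.5245,-.1890]); l=(P[...,:2]-c)@a; s=(P[...,:2]-c)@n
m=(Z>.025); Q=P[m]
print(m.sum(), 'l', np.percentile(l[m],[0,1,5]), 's at z~.035', [np.percentile(s[(abs(Z-z)<.003)&(l>-.04)],[1,99]) for z in (.03,.035,.04)])
m=(Z>.03)&(Z<.055)&(l<-.03)&(abs(s)<.02); print('bottom face rows', np.percentile(l[m],[1,10,25,50,75]))
print('top z',np.percentile(Z,[99,99.9]), 's of top', np.median(s[Z>.0575]))
```

```text
Traceback (most recent call last):
IndexError: index -1 is out of bounds for axis 0 with size 0
```

Run:
```python
from fit import *
np.set_printoptions(precision=4,suppress=True)
P,H,D=cloud('w3',(280,360,155,258)); th=np.radians(60.4);a=np.array([np.cos(th),np.sin(th)]);n=np.array([np.sin(th),-np.cos(th)])
Z=P[...,2]; c=np.array([.5245,-.1890]); l=(P[...,:2]-c)@a; s=(P[...,:2]-c)@n
m=(Z>.025)
print('l', np.percentile(l[m],[0,1,5]), 's', np.percentile(s[m],[.5,99.5]))
print('top z',np.percentile(Z,[99,99.9]), 's of top', np.median(s[Z>.057]))
for r in range(0,60,4): print(r+155,P[r,40],l[r,40],s[r,40],D[r,40])
```

```text
l [-0.0689 -0.0408 -0.0406] s [-0.0247  0.0276]
top z [0.0601 0.2743] s of top 0.0015221653445899048
155 [ 0.5028 -0.2291  0.005 ] -0.04555470388465656 0.0009158665067535203 0.26654682
159 [ 0.5045 -0.2261  0.0048] -0.042110439317620006 0.0009184032866606142 0.267625
163 [ 0.5051 -0.2249  0.0236] -0.04077950007780455 0.0008827789835462451 0.24971719
167 [ 0.5051 -0.2248  0.049 ] -0.040724314337105716 0.0008338154584963292 0.22520271
171 [ 0.5058 -0.2236  0.06  ] -0.039330542574234684 0.0008133084866051476 0.21485922
175 [ 0.5072 -0.2211  0.0591] -0.036403679322634865 0.0008167921335904849 0.21644022
179 [ 0.5086 -0.2186  0.059 ] -0.03355856873568739 0.0008187779291619133 0.21727593
183 [ 0.51   -0.2161  0.0591] -0.030725900386410446 0.0008203821960107704 0.21792135
187 [ 0.5115 -0.2136  0.0588] -0.027816272563190938 0.0008226416635383442 0.21889047
191 [ 0.5129 -0.2111  0.0588] -0.024922723337929404 0.0008244971411598906 0.21965826
195 [ 0.5144 -0.2085  0.0584] -0.02193438696108814 0.000827072311124544 0.22078104
199 [ 0.5157 -0.2062  0.0596] -0.019273915333449076 0.0008264559749930198 0.2203244
203 [ 0.5174 -0.2033  0.0579] -0.015929691331260664 0.0008317530490387882 0.22278997
207 [ 0.5187 -0.2009  0.0588] -0.013198650452068602 0.0008315981091429927 0.22256038
211 [ 0.52   -0.1986  0.0599] -0.010513304341286726 0.0008311345909172541 0.22217885
```

Call:
send_rows --steps '[[[1.7, 0, -25], [0, 0, 0]], [[1.7, 0, -50], [0, 0, 0]], [[1.7, 0, -72], [0, 0, 0]], [[1.7, 0, -88], [0, 0, 0]], [[1.7, 0, -97], [0, 0, 0]], [[1.7, 0, -99.5], [0, 0, 0]], [[1.7, 0, -99.5], [0, 0, 0]]]' --hand 100

```text
time_s: 6.0
tcp_pos: [0.5269, -0.189, 0.0139]
ee_rot: [-180.0, 0.0, 150.4]
ft_force: [0.0, 0.8, 0.2]
grip_width: 0.0867
```

Call:
send_rows --steps '[[[0, 0, 0], [0, 0, 0]], [[0, 0, 0], [0, 0, 0]], [[0, 0, 0], [0, 0, 0]], [[0, 0, 0], [0, 0, 0]], [[0, 0, 0], [0, 0, 0]], [[0, 0, 0], [0, 0, 0]], [[0, 0, 0], [0, 0, 0]], [[0, 0, 0], [0, 0, 0]]]' --hand 0 --force 45

```text
time_s: 7.0
tcp_pos: [0.5248, -0.1883, 0.0137]
ee_rot: [-179.9, -0.2, 150.3]
ft_force: [-4.6, 3.9, 4.1]
grip_width: 0.053
```

Gripped, with the opening at 53 mm. Lift.

Call:
send_rows --steps '[[[0, 0, 10], [0, 0, 0]], [[0, 0, 30], [0, 0, 0]], [[0, 0, 60], [0, 0, 0]], [[0, 0, 95], [0, 0, 0]], [[0, 0, 130], [0, 0, 0]], [[0, 0, 160], [0, 0, 0]], [[0, 0, 160], [0, 0, 0]], [[0, 0, 160], [0, 0, 0]]]'

```text
time_s: 8.0
tcp_pos: [0.5237, -0.188, 0.1722]
ee_rot: [-179.9, -0.4, 150.3]
ft_force: [-0.2, 0.8, -3.4]
grip_width: 0.053
```

```bash
cat > look.py <<'E'
import sys
from fit import *
np.set_printoptions(precision=4,suppress=True)
f=sys.argv[1]
o=get_obs(); snap('wrist',f)
print(o['time_s'],o['tcp_pos'],o['ee_rot'],o['ft_force'],o['torque'],o['grip_width'])
E
python3 look.py w4; python3 -c "
from h import *
for i in range(1):
  o=get_obs();print(o['ft_force'],o['joint_velocities'])"
```

```text
8.0 [ 0.5237 -0.188   0.1722] [-179.9096   -0.3788  150.2908] [-0.2257  0.7585 -3.4122] [0.0667 0.1456 0.0095] 0.05302075657397802
[-0.07902728 -0.37969293 -2.40271013] [-0.0197357   0.51102359  0.01108071  0.47943987 -0.12019511  0.04337393]
```

View pics/w4.png

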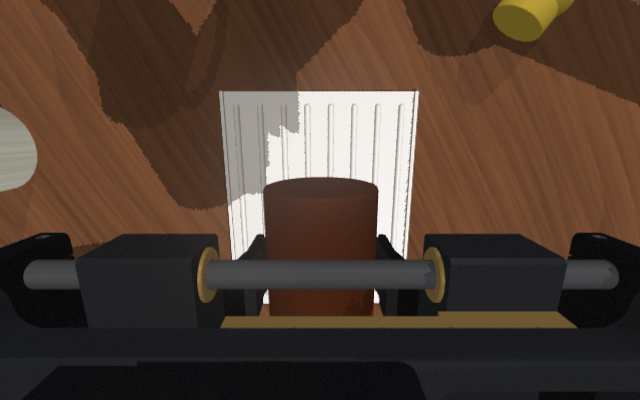

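The jar is held: it spans columns 264–378, with its bottom rim at row about 178. Next I'll measure the jar's pose relative to the TCP.

```bash
cat > jar.py <<'E'
from fit import *
def jarpose(f,tcp,box=(255,390,170,258),th0=60.4):
    P,H,D=cloud(f,box); Z=P[...,2]
    th=np.radians(th0)
    jz=tcp[2]+.019
    m=(abs(Z-jz-.012)<.022)&(D<.3)
    Q=P[m]; c=np.array([tcp[0],tcp[1],jz])
    a0=np.array([np.cos(th),np.sin(th),0]);n=np.array([np.sin(th),-np.cos(th),0]);k=np.array([0,0,1.])
    L=(Q-c)@np.c_[n,a0,k]   # lateral,along,up
    lo=np.percentile(L[:,1],[0.5,1,2,5,10])
    body=L[(L[:,1]>lo[2]+.003)&(L[:,1]<lo[2]+.08)]
    def res(t):
        a=np.array([t[2],1,t[3]]);a/=np.linalg.norm(a)
        w=body-np.array([t[0],0,t[1]]);w=w-np.outer(w@a,a);return np.linalg.norm(w,axis=1)-.027
    r=least_squares(res,[0,0,0,0],loss='soft_l1',f_scale=.0005);t=r.x
    print('n',len(body),'lat %.4f up %.4f yawdev(deg, +=ccw) %.2f tilt(deg,lid up) %.2f  medres %.5f'%(t[0],t[1],-np.degrees(t[2]),np.degrees(t[3]),np.median(abs(res(t)))))
    print('bottom along',lo, 'bottom centre (lat,up)',t[0]-.042*t[2],t[1]-.042*t[3], 'along range', body[:,1].max())
E
python3 - <<'E'
from jar import *
np.set_printoptions(precision=4,suppress=True)
jarpose('w4',np.array([.5237,-.188,.1722]))
z=np.load('pics/w4.npz');print(z['pose'])
E
```

```text
n 6514 lat 0.0001 up -0.0025 yawdev(deg, +=ccw) 0.49 tilt(deg,lid up) -0.27  medres 0.00032
bottom along [-0.0428 -0.0427 -0.0426 -0.0426 -0.0424] bottom centre (lat,up) 0.00047167426003309184 -0.0023475736998463245 along range -0.007901128530927592
[[-0.8689 -0.4809 -0.1172  0.4907]
 [ 0.4949 -0.8408 -0.2195 -0.2485]
 [ 0.007  -0.2488  0.9685  0.3333]
 [ 0.      0.      0.      1.    ]]
```

Call:
send_rows --steps '[[[3, 20, 5], [0, 0, 0.003]], [[9, 60, 10], [0, 0, 0.006]], [[16, 105, 10], [0, 0, 0.01]], [[23, 150, 10], [0, 0, 0.0166]], [[30, 195, 10], [0, 0, 0.0166]], [[37, 240, 10], [0, 0, 0.0166]], [[44, 285, 10], [0, 0, 0.0166]], [[50, 325, 8], [0, 0, 0.0166]], [[55, 354, 4], [0, 0, 0.0166]], [[57, 366, 0], [0, 0, 0.0166]], [[57, 366, 0], [0, 0, 0.0166]], [[57, 366, 0], [0, 0, 0.0166]]]'

```text
time_s: 9.55
tcp_pos: [0.5802, 0.1768, 0.1713]
ee_rot: [-179.8, -0.5, 151.2]
ft_force: [-0.2, -0.7, -2.5]
grip_width: 0.053
```

```bash
python3 look.py w5
python3 - <<'E'
from jar import *
np.set_printoptions(precision=4,suppress=True)
o=get_obs();print(o['tcp_pos'],o['ee_rot'],o['ft_force'])
jarpose('w5',o['tcp_pos'],th0=61.85)
E
```

```text
9.55 [0.5802 0.1768 0.1713] [-179.8001   -0.4613  151.199 ] [-0.1576 -0.6674 -2.4567] [0.0527 0.0111 0.0742] 0.05296044667946142
[0.5804 0.1768 0.1717] [-179.8388   -0.4405  151.1814] [ 0.2099 -0.6162 -2.8203]
n 6541 lat 0.0002 up -0.0021 yawdev(deg, +=ccw) -0.03 tilt(deg,lid up) -0.37  medres 0.00031
bottom along [-0.0426 -0.0426 -0.0425 -0.0424 -0.0423] bottom centre (lat,up) 0.00019782758061760754 -0.00184118875160422 along range -0.007780406209619625
```

View pics/w5.png

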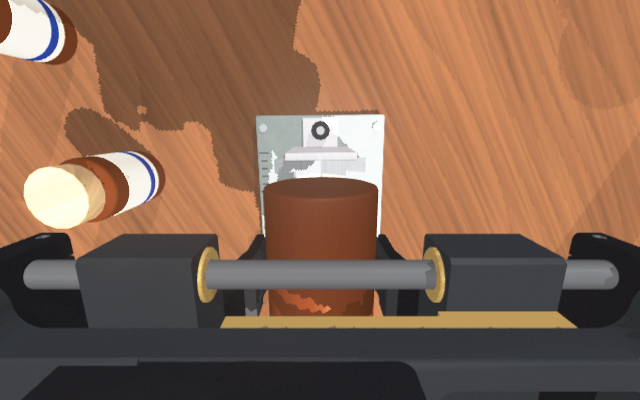

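The jar is now parallel to the groove, and the stop top shows at rows 148–160, columns 286–357. I'll measure stop against jar in this same picture.

Run:
```python
from fit import *
np.set_printoptions(precision=4,suppress=True)
P,H,D=cloud('w5',(250,395,105,178)); Z=P[...,2]
th=np.radians(61.85);a=np.array([np.cos(th),np.sin(th)]);n=np.array([np.sin(th),-np.cos(th)])
t=np.array([.5803,.1768]); l=(P[...,:2]-t)@a; s=(P[...,:2]-t)@n
m=(abs(Z-.094)<.004)&(abs(s)<.05); print(m.sum(),'l',np.percentile(l[m],[0,2,10,50,90,98,100]),'s',np.percentile(s[m],[0,1,99,100]))
m=(Z>.007)&(Z<.017); m=cv2.morphologyEx(m.astype(np.uint8),cv2.MORPH_OPEN,np.ones((3,3)))>0
print('plate s',np.percentile(s[m],[0,.5,99.5,100]),'l min',l[m].min())
for x in(-.02,-.01,0,.01,.02):
  k=(abs(Z-.094)<.003)&(abs(s-x)<.004); print(x,l[k].min(),l[k].max())
print('seat rel tcp predicted', (np.array([.5585,.1369])-t)@a,(np.array([.5585,.1369])-t)@n)
```

```text
573 l [-0.0502 -0.0501 -0.0498 -0.0473 -0.0449 -0.0445 -0.0442] s [-0.0281 -0.0277  0.0264  0.0267]
plate s [-0.0656 -0.065   0.0636  0.0645] l min -0.08113977812895758
-0.02 -0.04982624741151625 -0.04428791679094326
-0.01 -0.049999605821166006 -0.044476576705060056
0 -0.05006508965692983 -0.04453337681242657
0.01 -0.05020511821048375 -0.04469244938469562
0.02 -0.050239877438571535 -0.044841163148782184
seat rel tcp predicted -0.04546528500000952 -0.0003973158289228128
```

Call:
send_rows --steps '[[[0, 1.2, -15], [0, 0, 0]], [[0, 1.2, -40], [0, 0, 0]], [[0, 1.2, -65], [0, 0, 0]], [[0, 1.2, -85], [0, 0, 0]], [[0, 1.2, -95], [0, 0, 0]], [[0, 1.2, -101], [0, 0, 0]], [[0, 1.2, -103], [0, 0, 0]], [[0, 1.2, -103], [0, 0, 0]], [[0, 1.2, -103], [0, 0, 0]]]'

```text
time_s: 10.72
tcp_pos: [0.5807, 0.1782, 0.0694]
ee_rot: [-179.9, -0.4, 151.2]
ft_force: [0.0, 0.4, -3.1]
grip_width: 0.0532
```

```bash
python3 look.py w6;  python3 - <<'E'
from jar import *
np.set_printoptions(precision=4,suppress=True)
o=get_obs();print(o['tcp_pos'],o['ee_rot'],o['ft_force'])
t=o['tcp_pos'];jarpose('w6',t,th0=61.85)
P,H,D=cloud('w6',(250,395,60,178)); Z=P[...,2]
th=np.radians(61.85);a=np.array([np.cos(th),np.sin(th)]);n=np.array([np.sin(th),-np.cos(th)])
l=(P[...,:2]-t[:2])@a; s=(P[...,:2]-t[:2])@n
m=(abs(Z-.094)<.003)&(abs(s)<.04); print(m.sum(),'l',np.percentile(l[m],[0,2,10,50,90,98,100]),'s',np.percentile(s[m],[0,1,99,100]))
E
```

```text
10.725 [0.5807 0.1782 0.0694] [-179.9045   -0.3983  151.1866] [ 0.0316  0.3826 -3.0782] [ 0.0556 -0.0252  0.0392] 0.053204862002024234
[0.5806 0.1782 0.0693] [-179.8922   -0.4049  151.1942] [-0.7921 -0.6635 -2.2454]
n 9114 lat 0.0003 up -0.0009 yawdev(deg, +=ccw) -0.15 tilt(deg,lid up) 2.39  medres 0.00051
bottom along [-0.0506 -0.0503 -0.05   -0.0489 -0.0471] bottom centre (lat,up) 0.00016995541024964402 -0.002681887083900864 along range -0.007574282823674066
1344 l [-0.052  -0.0517 -0.0515 -0.0495 -0.0476 -0.0472 -0.0469] s [-0.0287 -0.0281  0.0265  0.0272]
```

View pics/w6.png

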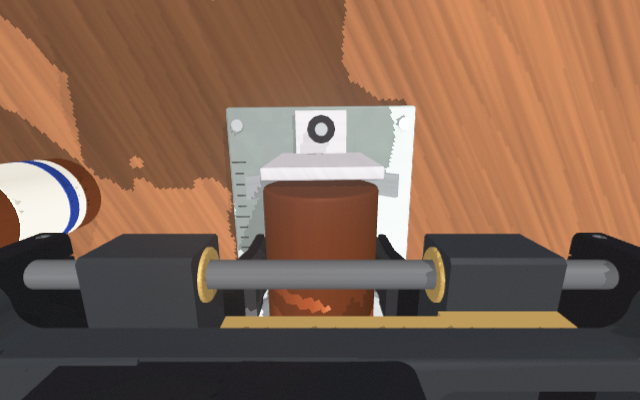

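The gap to the stop is about 4.4 mm and the lateral offset about 1 mm. I'll correct both, then lower in small steps.

Call:
send_rows --steps '[[[-1.2, -1.3, 0], [0, 0, 0]], [[-2.4, -2.6, 0], [0, 0, 0]], [[-2.4, -2.6, -2], [0, 0, 0]], [[-2.4, -2.6, -4], [0, 0, 0]], [[-2.4, -2.6, -4], [0, 0, 0]], [[-2.4, -2.6, -4], [0, 0, 0]]]'

```text
time_s: 11.52
tcp_pos: [0.5785, 0.1758, 0.0652]
ee_rot: [-179.9, -0.4, 151.2]
ft_force: [1.6, 1.3, -2.5]
grip_width: 0.053
```

Call:
send_rows --steps '[[[0, 0, -0.7], [0, 0, 0]], [[0, 0, -1.4], [0, 0, 0]], [[0, 0, -1.4], [0, 0, 0]]]'

```text
time_s: 11.9
tcp_pos: [0.5785, 0.1758, 0.0638]
ee_rot: [-179.9, -0.4, 151.2]
ft_force: [0.2, 0.5, -2.5]
grip_width: 0.0529
```

Call:
send_rows --steps '[[[0, 0, -0.4], [0, 0, 0]], [[0, 0, -0.8], [0, 0, 0]], [[0, 0, -0.8], [0, 0, 0]]]'

```text
time_s: 12.28
tcp_pos: [0.5785, 0.1758, 0.063]
ee_rot: [-179.9, -0.4, 151.2]
ft_force: [0.8, 0.4, -2.6]
grip_width: 0.0532
```

```bash
python3 look.py w7;  python3 - <<'E'
from jar import *
np.set_printoptions(precision=4,suppress=True)
o=get_obs();print(o['tcp_pos'],o['ee_rot'],o['ft_force'])
t=o['tcp_pos']
P,H,D=cloud('w7',(250,395,60,258)); Z=P[...,2]
th=np.radians(61.85);a=np.array([np.cos(th),np.sin(th)]);n=np.array([np.sin(th),-np.cos(th)])
l=(P[...,:2]-t[:2])@a; s=(P[...,:2]-t[:2])@n
m=(abs(Z-.094)<.002)&(abs(s)<.04)&(l<-.042); print(m.sum(),'l',np.percentile(l[m],[0,2,10,50,90,98,100]),'s',np.percentile(s[m],[0,1,99,100]))
for r in range(90,140,2): print(r+60,l[r,70],Z[r,70],H[r,70])
E
```

```text
12.275 [0.5785 0.1758 0.063 ] [-179.929    -0.3867  151.197 ] [ 0.8465  0.3774 -2.5995] [ 0.3225 -0.1712 -0.0166] 0.053238307453752104
[0.5785 0.1758 0.063 ] [-179.9273   -0.3841  151.2028] [ 0.8915  2.1405 -2.7403]
1914 l [-0.0488 -0.0485 -0.048  -0.0454 -0.0426 -0.0422 -0.042 ] s [-0.028  -0.0269  0.0272  0.028 ]
150 -0.05429168570765404 0.01547518054993896 [158   5 226]
152 -0.053097165507436615 0.01704956592075421 [150   3 225]
154 -0.051688763662919225 0.015851606603816404 [150   3 226]
156 -0.050436739793443916 0.016625194848158414 [158   5 226]
158 -0.04917174281123947 0.017204292890494993 [159   9 206]
160 -0.048506288297662195 0.023638309580256006 [160   8 200]
162 -0.04855418836954016 0.035941033269706324 [162   6 199]
164 -0.04854825635822539 0.04643398595756251 [156   6 199]
166 -0.0485643167347074 0.05602562346714829 [160   8 200]
168 -0.04859089051127084 0.06475782323676654 [156   6 199]
170 -0.048580551996618926 0.07239699694339297 [165   8 200]
172 -0.04862332077696615 0.07973151049249025 [163   9 201]
174 -0.048595305604163384 0.08595621735946252 [155   8 199]
176 -0.048545065679278486 0.09152610109648354 [158   5 221]
178 -0.04790559299809408 0.09297888403623655 [160   3 242]
180 -0.047166934566031646 0.09373914997120053 [160   3 243]
182 -0.046300422292641794 0.09372020517980037 [150   2 242]
184 -0.04540426497639768 0.09355361829188938 [150   3 242]
186 -0.04468643543706511 0.09436969851110935 [158   4 242]
188 -0.043483301677461866 0.09263339554345165 [158   4 230]
190 -0.04264023554815398 0.09282810768072364 [  9  81 110]
192 -0.04222711108824333 0.09510436915019824 [  9 128 106]
194 -0.04260473299173443 0.10095567771531985 [  8 129 105]
196 -0.0422350460426048 0.10306682277735812 [  8 132 106]
198 -0.042003914545665745 0.10567448604875007 [  9 141 123]
```

View pics/w7.png

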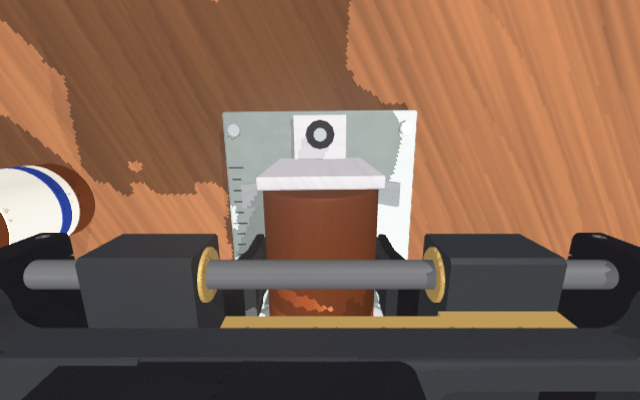

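The jar bottom now touches the stop lightly and is laterally centred (stop ±28 mm about the TCP). I'll press down gradually.

Call:
send_rows --steps '[[[0, 0.2, -0.4], [0, 0, 0]], [[0, 0.2, -0.8], [0, 0, 0]], [[0, 0.2, -0.8], [0, 0, 0]]]'

```text
time_s: 12.7
tcp_pos: [0.5783, 0.1759, 0.0623]
ee_rot: [-179.9, -0.4, 151.2]
ft_force: [-1.1, 0.3, 0.0]
grip_width: 0.053
```

```bash
cat > f.py <<'E'
from h import *
np.set_printoptions(precision=3,suppress=True)
import sys
F=[];T=[]
for i in range(int(sys.argv[1]) if len(sys.argv)>1 else 3):
    camera('top'); o=get_obs();F.append(o['ft_force']);T.append(o['torque'])
F=np.mean(F,0);th=np.radians(61.85);a=np.array([np.cos(th),np.sin(th)]);n=np.array([np.sin(th),-np.cos(th)])
print(o['time_s'],o['tcp_pos']*1000,o['ee_rot'],'F',F,'along %.2f lat %.2f'%(F[:2]@a,F[:2]@n),'T',np.mean(T,0))
E
python3 f.py
```

```text
12.85 [578.304 175.86   62.321] [-179.903   -0.4    151.202] F [-1.364  0.43   0.104] along -0.26 lat -1.41 T [0.23  0.387 0.071]
```

Contact has begun, and the jar is being pushed toward −n, so the far face touches first. I'll shift slightly and press further.

Call:
send_rows --steps '[[[-0.2, 0.1, -0.3], [0, 0, 0]], [[-0.3, 0.15, -0.6], [0, 0, 0]], [[-0.3, 0.15, -0.6], [0, 0, 0]]]'

```text
time_s: 13.22
tcp_pos: [0.5783, 0.1759, 0.0623]
ee_rot: [-179.9, -0.4, 151.2]
ft_force: [-1.7, -1.4, 2.7]
grip_width: 0.0531
```

```bash
python3 f.py
```

```text
13.375 [578.277 175.944  62.231] [-179.923   -0.365  151.221] F [-1.135 -0.496  4.359] along -0.97 lat -0.77 T [-0.201  0.381  0.137]
```

Call:
send_rows --steps '[[[-0.1, 0.05, -0.4], [0, 0, 0]], [[-0.2, 0.1, -0.8], [0, 0, 0]], [[-0.2, 0.1, -1.0], [0, 0, 0]], [[-0.2, 0.1, -1.0], [0, 0, 0]], [[-0.2, 0.1, -1.0], [0, 0, 0]]]'

```text
time_s: 14.0
tcp_pos: [0.5783, 0.176, 0.0622]
ee_rot: [-179.9, -0.3, 151.3]
ft_force: [-2.2, -1.4, 7.6]
grip_width: 0.0533
```

```bash
python3 f.py 5
```

```text
14.25 [578.286 175.98   62.172] [-179.929   -0.328  151.256] F [-2.442 -0.993  7.549] along -2.03 lat -1.68 T [-0.299  0.738  0.184]
```

Contact is about 10 N down with a small lateral imbalance of 1.7 N. One last trim.

Call:
send_rows --steps '[[[-0.2, 0, -1.0], [0, 0, 0]], [[-0.45, -0.05, -1.1], [0, 0, 0]], [[-0.45, -0.05, -1.1], [0, 0, 0]], [[-0.45, -0.05, -1.1], [0, 0, 0]], [[-0.45, -0.05, -1.1], [0, 0, 0]]]'

```text
time_s: 14.88
tcp_pos: [0.5783, 0.176, 0.0622]
ee_rot: [-180.0, -0.3, 151.3]
ft_force: [-2.0, -1.2, 6.7]
grip_width: 0.0535
```

```bash
python3 f.py 5; python3 look.py w8
python3 - <<'E'
from fit import *
np.set_printoptions(precision=4,suppress=True)
o=get_obs();t=o['tcp_pos']
P,H,D=cloud('w8',(250,395,60,258)); Z=P[...,2]
th=np.radians(61.85);a=np.array([np.cos(th),np.sin(th)]);n=np.array([np.sin(th),-np.cos(th)])
l=(P[...,:2]-t[:2])@a; s=(P[...,:2]-t[:2])@n
m=(abs(Z-.092)<.004)&(l<-.041)&(H[...,1]<40); print('stop l',np.percentile(l[m],[1,99]),'s',np.percentile(s[m],[1,99]))
m=(Z>.096)&(D<.25)&(H[...,1]>60)&(l<-.01);Q=np.c_[s[m],l[m],Z[m]]
def res(p):
    ax=np.array([p[2],1,p[3]]);ax/=np.linalg.norm(ax);w=Q-[p[0],-.042,p[1]];w=w-np.outer(w@ax,ax);return np.linalg.norm(w,axis=1)-.027
r=least_squares(res,[0,.08,0,0],loss='soft_l1',f_scale=.0005).x
print('jar bottom: l',np.percentile(Q[:,1],[.5,2]),'lat',r[0],'z',r[1],'yaw,tilt deg',np.degrees(r[2:]))
E
```

```text
15.125 [578.306 175.999  62.149] [-179.972   -0.267  151.291] F [-2.193 -1.152  7.84 ] along -2.05 lat -1.39 T [-0.244  0.68   0.174]
15.125 [0.5783 0.176  0.0621] [-179.9722   -0.267   151.2905] [-1.8997 -1.3354  7.4561] [-0.2016  0.685   0.1244] 0.05312109789007039
stop l [-0.0488 -0.043 ] s [-0.0267  0.0275]
jar bottom: l [-0.0691 -0.0426] lat 0.0002588131336220905 z 0.0790242361998779 yaw,tilt deg [0.1125 0.4404]
```

View pics/w8.png

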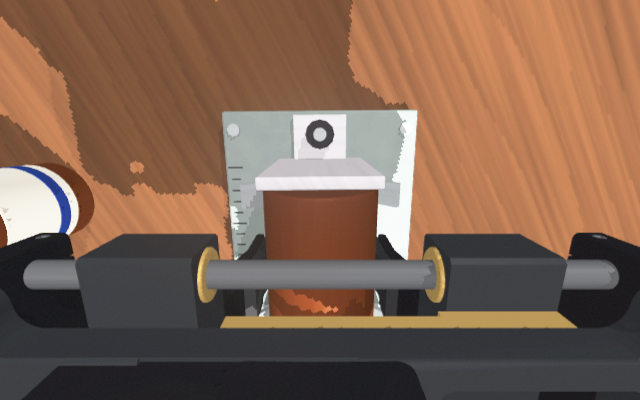

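Held steady: about 10.4 N net downward contact against a lateral of about 1.4 N, which puts roughly 8.4 N and 6.4 N on the two faces. The bottom is at the stop and the axis is aligned, so I'm handing in.

```bash
python3 f.py 4; python3 -c "
from bench import *
print(hand_in())"
```

```text
15.375 [578.309 176.     62.171] [-179.97    -0.266  151.296] F [-2.137 -0.807  7.927] along -1.72 lat -1.50 T [-0.259  0.698  0.148]
the job is handed in; nothing more can be done
None
```

I gripped the bare amber jar across its glass, laid it in the V with its bottom at the end stop, and handed in at 15.4 s with it still gripped and pressed down. No verdict is reported, so the result rests on these last checks:

- **Position:** the bottom was within about 0.5 mm of the stop along the groove and within about 0.3 mm sideways. The axis was within about 0.5° of the groove.
- **Press:** the net downward contact was about 10.5 N, steady over the last second. The sideways force was about 1.5 N, which works out to roughly 6 and 8 N on the two faces. That split comes from the wrist force and the 45° faces; I did not measure it on each face.
- **Grip:** the grip force was set to 45 N and the opening held at 53 mm.
- **Not fully zeroed:** a sideways force of about 1.5 N and a force of about 2 N along the groove remained, and my last trim barely changed either. My final depth fit put the jar's axis 1 mm below the expected 80 mm, which is within the camera calibration.
- **Other objects:** I kept the gripper clear of the finished jars, the bowl, the jug and the look-alikes, but I did not take a final picture to confirm they had not moved.

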